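Pack two leather tools and seat the box lid

ROBOT

A 7-joint arm with a two-finger parallel gripper is mounted at the origin on a cart in front of the work surface, level with it; the furniture and walls round the work are solid. World frame = base frame: x ahead of the robot, y to its left, z up, the work surface at z = 0. Lengths are in m, angles in rad, forces in N, time in s.
With the tool pointing down it reaches from about 0.4 to 0.875 m from the base axis. Payload 6.5 kg.
Tool frame: the origin (TCP) lies midway between the tips of the shut fingers; the grasp point (between the pads) lies 19 mm behind it; z points along the fingers, y is the line along which they close (so a half turn about z gives the same grasp; the last joint's range is limited). The gripper opens to 88 mm and grips with 3 to 60 N. Pads are 18 mm wide; open, the fingers measure 123 mm over their backs; the gripper's body (75 mm by 187 mm) begins 45 mm behind the grasp point.
Start: joints at [-1.189, 0.536, -0.004, 1.538, 0.003, 1.067, -0.071], TCP at [0.281, 0.586, 0.239] pointing down, gripper open.
Joint ranges: [-2.7, 2.7], [-0.37, 2.16], [-1.27, 1.26], [0.24, 2.4], [-1.31, 4.45], [0.19, 1.91], [-2.76, 2.76]. Speed limits (rad/s): [2.39, 2.39, 3.14, 3.14, 3.14, 3.14, 3.14].

INTERFACE

Orientations are given as [roll, pitch, yaw] about the fixed x, y, z axes, in that order (R = Rz(yaw) Ry(pitch) Rx(roll)).
In Python, from rig import r gives the robot as it stands. The module is installed in compiled form; this text tells all that it offers.
- The arm moves only by the tool arm_command, never from a script. Its argument "motion" is a list of rows, each a list of 4 numbers: the shift along the tool's x, y, z in mm, then the turn about the tool's z in degrees. A call has 1 to 8 rows; each row is the pose to reach, as a shift and turn from the pose commanded when the call began, along the tool's axes at that moment; what a row does not reach only later rows make up. A row lasts 1/8 s, in which the tool goes at most 62.5 mm and 10.7 degrees, less where a joint would pass 70% of its speed; a pose out of reach is approached as far as the arm can. A call with a gripper value outside its range is refused whole. "fingers" is the finger opening in mm, from 0 to 88.1, set as the call begins (left out, the last holds). The fingers move at their own pace and stop on an object; "grip_force" is the grip in N (left out, the last holds). Time passes only in rows, so rows that repeat a pose let the fingers close. It gives the time, the measured TCP pose, the force, the opening and the grip force at its end, in the units of the state.
- r.sense(): the state, without advancing time (a new reading comes with each control period).
- r.capture(name): name is "side" or "top"; returns a dict with "pixels" (420x560x3 uint8, red, green, blue), "mtx" (3x3 intrinsics, pixels), "eye" and "orientation" of the camera in the world. Camera axes: x right, y down, z forward; pixel columns grow to the right and rows downward; lengths in m; the calibration is good to about 2 mm. A picture is of the moment at which its call begins. There is no depth.
- r.sign_off(): hands the job in; it is judged then, once.
The state is a dict: "clock": time; "q": joint angles; "qd": joint speeds; "tau": joint torques, N m; "tool_pos": TCP position; "eef_rot": TCP orientation; "ft_force": force on the tool from outside, world axes, zero at the start; "ft_torque": the same for the moment, N m; "width": opening from 0.0 (shut) to 1.0 (fully open); "finger_force": force on a finger pad.
Only numpy, scipy, OpenCV 4.12 (cv2) and the standard library are available. Lean on these libraries where they do the work, as an engineer would, in place of code of your own. Each camera call takes 0.05 s, during which the arm holds its last target. There are 200 camera calls.

TASK

Pack the awl and the edge beveler away in the wooden tool box and close it. Lay one tool flat lengthwise in each of the box's two lanes. Pull the lid right out from under the riser by its end rail, leave it lying flat on the bench in front and let go; then take it by its grip bar and set it into the box's rebate, fully seated and level all round. Do not knock or shift the bottles and the wooden slicker standing about.

Things in the scene. Friction and masses are not known exactly. Their poses are not given: they have to be found in the camera images.
- tool_box: Fixed open plywood box, 212 (x) x 158 (y) x 62 mm high. Origin: underside centre. Floor top z=6. A divider 6 mm thick, top z=18, at y=0 makes two lanes along x, 180 x 60 mm, centred at y=+33 and -33. Inside runs an 8 mm ledge at z=48; above it the 8 mm walls leave a rebate 196 x 142 mm for the lid (x along x, either way round, 3 mm play a side). Seated lid: its origin at (0, 0, 48).
- riser: Fixed low plywood shelf. Origin: on the bench in the free area in FRONT of the shelf. The board spans x=+90 (front edge) to +210, y=-94 to +94, z=52 to 62; side panels 10 mm thick under it at y=+-86, open in front and behind. A tin and a wax cake up to 26 mm high are fixed on top, behind x=+144.
- lid: Loose wooden lid, about 0.2 kg: plate 190 (x) x 136 (y) x 6 mm. Origin: underside centre. At each short end (x=+91, -91) a rail 8 mm thick (x), 110 mm long (y), z=6 to 16. In the middle a grip bar 50 mm long (x), 16 mm thick (y), z=6 to 36. At the start it lies on the bench under the riser, grip bar hidden; only its -x end with that rail (about 65 mm) sticks out.
- awl: Loose awl with round wooden handle and thin point, 141 mm long (its y axis), 27 mm wide (x), 24 mm high (z), lying on the bench. Origin: underneath, at the middle of its length; z up at the start. The thick handle reaches from y=-14 to y=+70 (the weight is in it: grip it across x at about y=+28); the thin steel point is at -y.
- edge_beveler: Loose edge beveler, like the awl with a forked steel tip: 135 mm long (its y axis), 28 mm wide (x), 24 mm high (z), lying on the bench. Origin: underneath, at the middle of its length; z up at the start. The thick handle reaches from y=-18 to y=+68 (grip it across x at about y=+26); the thin steel is at -y.
- bottle_a: Bystander: small white bottle, black cap, 34 mm across, 74 mm high, standing. Origin: centre of underside.
- bottle_b: Bystander: small white bottle, brown cap, 34 mm across, 74 mm high, standing. Origin: centre of underside.
- slicker: Bystander: turned wooden edge slicker, 34 mm across, 54 mm high, standing. Origin: centre of underside.
- glue_bottle: Bystander: glue bottle 42 x 61 mm, 164 mm high, standing. Origin: centre of underside.
Things that resemble listed ones, but are neither listed nor needed, are in the scene too. What is shaped like the edge_beveler but red is not meant.

How it is judged:
By the outcome, as a careful person would: the job done as asked, in the order asked, and still so for the second after the job is handed in, with the robot touching nothing.
It also fails if it takes over 72 s, if anything falls off the work surface, if the arm or the gripper's body presses on something with over 40 N, if the wrist force passes 120 N, or if a joint passes its speed limit or range.

## Working session

There is one attempt and no reset: what is moved stays moved. The work goes in short steps, Python scripts to look and compute and a tool call to move; the robot and the scene stay as the last step left them, time stands still between calls to the robot, and variables do not carry over. Pictures are saved under pics/ and viewed, at most 10 in all, crops included, and the job is handed in when it is done.

Besides the shell and the picture viewer there is one more tool, called after ">>>" as a command line: name --pt "numbers of a row" for each row, then --argument value for the rest. arm_command: Moves the arm, as the interface text tells. Its arguments: {"type":"object","properties":{"motion":{"type":"array"},"fingers":{"type":"number"},"grip_force":{"type":"number"}},"required":["motion"]}

```bash
mkdir -p pics
python3 - <<'E'
from rig import r
import cv2,numpy as np
s=r.sense(); print({k:np.round(v,3).tolist() for k,v in s.items()})
for n in("top","side"):
    c=r.capture(n); cv2.imwrite(f"pics/{n}0.png",c["pixels"][:,:,::-1]); print(n,np.round(c["mtx"],1).tolist(),np.round(c["eye"],3),np.round(c["orientation"],3).tolist())
E
```

```text
{'clock': 0.0, 'q': [-1.189, 0.537, -0.004, 1.539, 0.003, 1.067, -0.071], 'qd': [-0.0, -0.001, 0.0, 0.0, -0.0, -0.0, -0.0], 'tau': [0.0, -57.099, 0.991, -25.161, -0.056, 0.018, 0.0], 'tool_pos': [0.281, 0.585, 0.238], 'eef_rot': [-3.14, 0.0, 2.694], 'ft_force': [0.291, 0.438, 0.291], 'ft_torque': [0.029, -0.06, 0.019], 'finger_force': 0.0, 'width': 1.0}
top [[441.6, 0.0, 279.9], [0.0, 441.6, 211.2], [0.0, 0.0, 1.0]] [ 0.438 -0.084  1.156] [-3.063, -0.001, -1.555]
side [[378.9, 0.0, 280.1], [0.0, 378.9, 202.3], [0.0, 0.0, 1.0]] [ 0.026 -0.777  0.616] [-2.157, -0.003, -0.629]
```

View pics/top0.png

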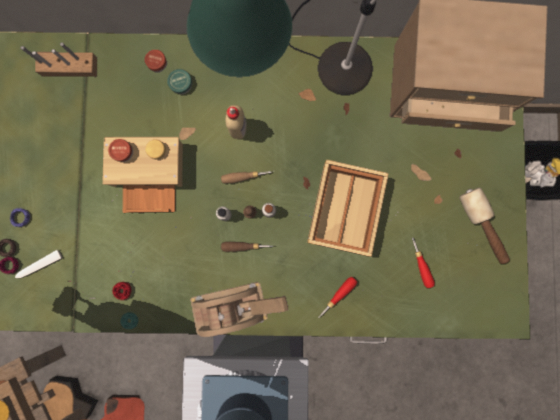

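View pics/side0.png

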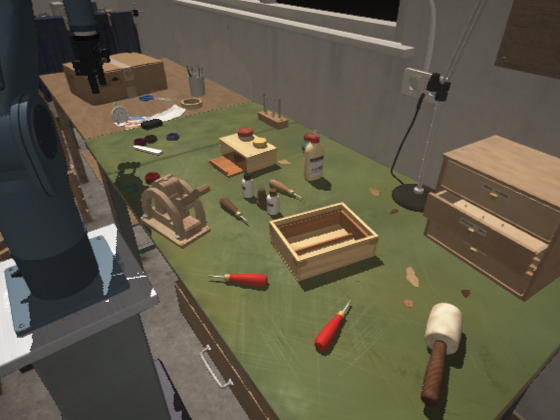

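The top view shows two brown-handled tools at about (246,177) and (246,246), and two red lookalikes at (340,298) and (424,265). The box is at (348,208), the riser at (142,160), and the lid end at (149,199). The small bottles and slicker stand at (223,213), (249,211) and (269,209), with the glue bottle at (235,120). The side view agrees.

The brown pair fits the awl and edge beveler, since the red ones are excluded. I'll confirm that in an enlarged crop.

```bash
cat > h.py <<'E'
import numpy as np,cv2
from scipy.spatial.transform import Rotation as Ro
from rig import r
def R(c): return Ro.from_euler('xyz',c["orientation"]).as_matrix()
def ray(c,uv,z):
    uv=np.atleast_2d(uv).astype(float)
    d=np.c_[uv,np.ones(len(uv))]@np.linalg.inv(c["mtx"]).T@R(c).T
    e=np.array(c["eye"]); return (e+d*((z-e[2])/d[:,2])[:,None])[:,:2]
def proj(c,P):
    p=(np.atleast_2d(P)-c["eye"])@R(c)@np.array(c["mtx"]).T; return p[:,:2]/p[:,2:]
def mask(c,roi,f):  # roi x0,y0,x1,y1 ; biggest blob passing f(h,s,v)
    h=cv2.cvtColor(c["pixels"],cv2.COLOR_RGB2HSV).astype(int)
    m=f(h[...,0],h[...,1],h[...,2]); z=np.zeros(m.shape,np.uint8); x0,y0,x1,y1=roi
    z[y0:y1,x0:x1]=m[y0:y1,x0:x1]
    n,l,st,_=cv2.connectedComponentsWithStats(z)
    return (l==1+st[1:,4].argmax()).astype(np.uint8)
def rect(m):
    return cv2.boxPoints(cv2.minAreaRect(np.argwhere(m)[:,::-1].astype(np.float32)))
E
python3 - <<'E'
from h import *
c=r.capture("top"); p=c["pixels"]
h=cv2.cvtColor(p,cv2.COLOR_RGB2HSV)
for n,u,v in [("green",246,280),("handle",236,178),("handle2",235,246),("steel",265,174),("lid",149,199),("box rim",316,205),("floor",345,205),("riser",120,175),("bottle",223,213)]: print(n,h[v,u])
ng=lambda H,S,V:(H<28)|(H>60)|(S<70)
for n,roi in [("up",(205,160,290,193)),("lo",(205,232,290,262))]:
    m=mask(c,roi,lambda H,S,V:((H<24)|(H>150))&(V>40)|((S<80)&(V>110)))
    q=ray(c,np.argwhere(m)[:,::-1],0.012); mu=q.mean(0); w=np.linalg.svd(q-mu,full_matrices=False)[2][0]; t=(q-mu)@w
    print(n,m.sum(),"ends",np.round(mu+w*t.min(),4),np.round(mu+w*t.max(),4),"len",np.ptp(t).round(4),"ang",np.degrees(np.arctan2(w[1],w[0])).round(1))
m=mask(c,(115,186,185,220),lambda H,S,V:(H<16)&(S>100)&(V>70)); print("lid",m.sum(),rect(m).round(1).tolist(),np.round(ray(c,rect(m),0.008),4).tolist())
m=mask(c,(95,130,190,190),lambda H,S,V:(H<24)&(V>120)); print("riser",m.sum(),rect(m).round(1).tolist(),np.round(ray(c,rect(m),0.062),4).tolist())
m=mask(c,(300,155,395,262),lambda H,S,V:(H<26)&(V>60)); print("box",m.sum(),np.round(rect(m),1).tolist(),np.round(ray(c,rect(m),0.062),4).tolist())
a=p[120:270,170:400]; cv2.imwrite("pics/c1.png",cv2.resize(a,None,fx=3.4,fy=3.4,interpolation=cv2.INTER_CUBIC)[:,:,::-1])
E
```

```text
green [ 29  84 119]
handle [ 13 111 145]
handle2 [ 11 110 114]
steel [27 63 89]
lid [ 11 150 190]
box rim [ 17 106 194]
floor [ 13 128 178]
riser [ 19 101 233]
bottle [165  20  52]
up 593 ends [0.599  0.1164] [ 0.6319 -0.0589] len 0.1784 ang -79.4
lo 1693 ends [0.4434 0.0922] [ 0.4324 -0.1108] len 0.2032 ang -93.1
lid 1366 [[123.0, 186.0], [174.0, 186.0], [174.0, 212.0], [123.0, 212.0]] [[0.5882, 0.3282], [0.5903, 0.1947], [0.522, 0.1923], [0.52, 0.3252]]
riser 3497 [[102.0, 130.0], [189.0, 130.0], [189.0, 184.0], [102.0, 184.0]] [[0.7224, 0.3678], [0.7259, 0.1487], [0.5887, 0.1443], [0.5853, 0.3614]]
box 5795 [[305.79998779296875, 242.89999389648438], [324.3999938964844, 158.10000610351562], [390.20001220703125, 172.60000610351562], [371.6000061035156, 257.29998779296875]] [[0.4467, -0.1487], [0.6595, -0.1931], [0.6254, -0.3581], [0.4136, -0.3113]]
```

View pics/c1.png

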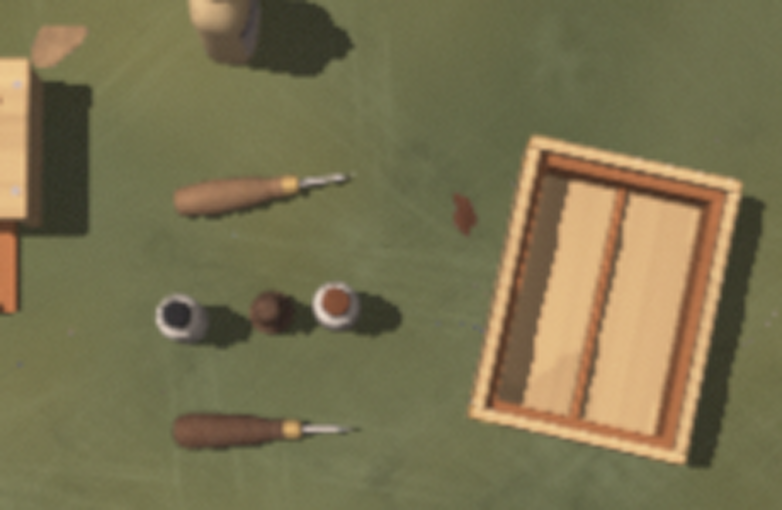

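The crop confirms it. The upper brown tool has a wide forked tip at crop (340,180), so it is the edge beveler. The lower one has a needle point at (345,430), so it is the awl. Both handles are brown, not red. The bottles are at crop (182,318) and (337,305), with the slicker between them. Next are exact numbers.

Run:
```python
from h import *
c=r.capture("top")
cr=lambda *p: np.array(p)/3.4+[170,120]-0.35
for n,roi in [("bev",(212,165,260,190)),("awl",(212,236,262,256))]:
    m=mask(c,roi,lambda H,S,V:((H<=19)|(H>150))&(S>75)&(V>45))
    q=ray(c,np.argwhere(m)[:,::-1],0.012); mu=q.mean(0); w=np.linalg.svd(q-mu,full_matrices=False)[2][0]; w*=np.sign(w[1]); t=(q-mu)@w; o=(q-mu)@[-w[1],w[0]]
    print(n,m.sum(),"mu",mu.round(4),"ends t",t.min().round(4),t.max().round(4),"wid",np.ptp(o).round(4),"ydir deg",np.degrees(np.arctan2(w[1],w[0])).round(1), "handle end",(mu+w*t.max()).round(4))
print("crop bev end/ring/tip",ray(c,cr((175,203),(298,184),(353,177)),.012).round(4).tolist())
print("crop awl end/ring/tip",ray(c,cr((172,431),(301,430),(358,430)),.012).round(4).tolist())
for z,n in((.074,(182,316)),(.074,(337,301)),(.054,(272,308))): print("cap",ray(c,cr(n),z).round(4))
s=r.capture("side")
print("glue cap top/base guess",ray(c,[[234,113]],.164).round(4), "side cap", ray(s,[[313,137]],.164).round(4),"side base",ray(s,[[314,180]],0).round(4))
print("side caps a,b",ray(s,[[247,177],[272,195]],.074).round(4))
k=ray(c,cr((533,137),(742,183),(687,463),(470,413)),.062); print("box crop corners",k.round(4).tolist(),"mean",k.mean(0).round(4),[np.linalg.norm(k[i]-k[(i+1)%4]).round(4) for i in range(4)])
m=mask(c,(300,155,395,262),lambda H,S,V:(H>=14)&(H<26)&(V>165)&(S<125)); k=ray(c,rect(m),.062); print("rim",m.sum(),k.round(4).tolist(),k.mean(0).round(4),[np.linalg.norm(k[i]-k[(i+1)%4]).round(4) for i in range(4)],[np.degrees(np.arctan2(*(k[1]-k[0])[::-1])).round(1)])
d=ray(c,cr((623,190),(577,416)),.018); print("divider",d.round(4).tolist(),np.degrees(np.arctan2(*(d[0]-d[1])[::-1])).round(2))
m=mask(c,(115,180,185,220),lambda H,S,V:(H<14)&(S>125)&(V>70)); print("lid",m.sum(),rect(m).round(1).tolist(),np.round(ray(c,rect(m),0.006),4).tolist())
a=c["pixels"][125:225,95:195]; b=cv2.resize(a,None,fx=5.5,fy=5.5,interpolation=cv2.INTER_CUBIC); cv2.imwrite("pics/c2.png",b[:,:,::-1])
```

```text
bev 302 mu [0.617 0.028] ends t -0.053 0.0445 wid 0.0258 ydir deg 99.2 handle end [0.6099 0.0719]
awl 303 mu [0.4358 0.0245] ends t -0.0531 0.0425 wid 0.0237 ydir deg 92.0 handle end [0.4344 0.0671]
crop bev end/ring/tip [[0.6092, 0.0713], [0.6254, -0.023], [0.6315, -0.0652]]
crop awl end/ring/tip [[0.4345, 0.069], [0.4368, -0.0289], [0.4375, -0.0722]]
cap [[0.5176 0.0556]]
cap [[ 0.5302 -0.0561]]
cap [[ 0.526  -0.0079]]
glue cap top/base guess [[0.7403 0.0251]] side cap [[ 0.7083 -0.0057]] side base [[0.7392 0.0129]]
side caps a,b [[ 0.5082  0.0434]
 [ 0.5113 -0.0774]]
box crop corners [[0.6549, -0.1982], [0.623, -0.3523], [0.4173, -0.3116], [0.4511, -0.1539]] mean [ 0.5366 -0.254 ] [np.float64(0.1573), np.float64(0.2097), np.float64(0.1613), np.float64(0.2086)]
rim 1446 [[0.447, -0.2353], [0.6137, -0.2687], [0.6035, -0.3218], [0.4371, -0.2878]] [ 0.5253 -0.2784] [np.float64(0.1699), np.float64(0.054), np.float64(0.1698), np.float64(0.0534)] [np.float64(-11.3)]
divider [[0.6236, -0.272], [0.4506, -0.2376]] -11.23
lid 1400 [[123.0, 185.0], [174.0, 185.0], [174.0, 212.0], [123.0, 212.0]] [[0.5911, 0.329], [0.5932, 0.1953], [0.5222, 0.1928], [0.5201, 0.3259]]
```

View pics/c2.png

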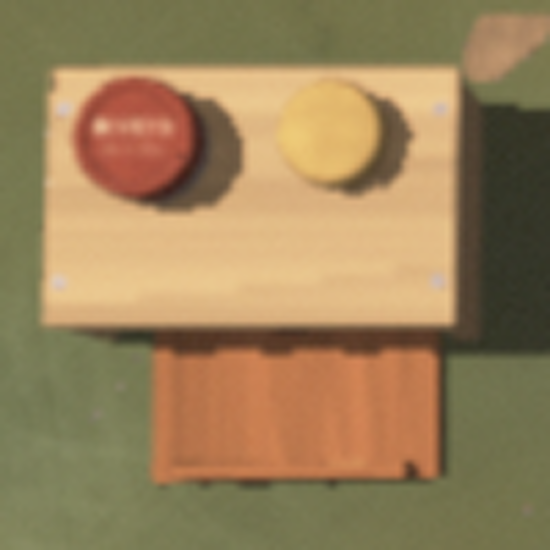

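The lid sticks out from under the riser, with its front edge at crop row 478 (x≈0.52) and y from 0.19 to 0.33. The tin and wax cake are well back. I have all the positions, so I'll start moving.

```bash
cat > go.py <<'E'
import sys
from h import *
s=r.sense(); p=np.array(s["tool_pos"]); y=s["eef_rot"][2]
a=list(map(float,sys.argv[1:]))
for x in np.reshape(a,(-1,4)):   # x y z yaw(deg)
    d=x[:3]-p; c,n=np.cos(y),np.sin(y)
    t=(np.degrees(y)-x[3]+180)%360-180
    print("row",np.round([1e3*(c*d[0]+n*d[1]),1e3*(n*d[0]-c*d[1]),-1e3*d[2],t],1))
print("t",s["clock"],"pos",p.round(4),"yaw",np.degrees(y).round(1),"q7",round(s["q"][6],2),"F",np.round(s["ft_force"],1),"w",s["width"],s["finger_force"])
E
python3 go.py .4354 .0265 .15 91.2
```

```text
row [-381.  -437.3   88.3   63.1]
t 0.25 pos [0.2813 0.5857 0.2383] yaw 154.3 q7 -0.07 F [-0.8 -0.1  0.6] w 0.9980437172138876 0.0
```

>>> arm_command --pt "-381 -437 88 63" --pt "-381 -437 88 63" --pt "-381 -437 88 63" --pt "-381 -437 88 63" --pt "-381 -437 88 63" --pt "-381 -437 88 63" --pt "-381 -437 88 63" --pt "-381 -437 88 63" --fingers 50

```text
clock: 1.25
tool_pos: [0.4134, 0.1078, 0.1637]
eef_rot: [3.141, -0.0, 1.595]
ft_force: [2.5, -0.5, -0.2]
width: 0.565
finger_force: 0.0
```

```bash
python3 go.py .4354 .0265 .15 91.2 .4354 .0265 .03 91.2
```

```text
row [-81.8  20.   13.7   0.2]
row [-81.8  20.  133.7   0.2]
t 1.25 pos [0.4134 0.1078 0.1637] yaw 91.4 q7 -0.18 F [ 2.5 -0.5 -0.2] w 0.5648761158135872 0.0
```

>>> arm_command --pt "-60 15 14 0" --pt "-82 20 40 0" --pt "-82 20 80 0" --pt "-82 20 80 0" --pt "-82 20 80 0"

```text
clock: 1.88
tool_pos: [0.4353, 0.0282, 0.0846]
eef_rot: [3.141, -0.0, 1.595]
ft_force: [0.1, 0.1, 0.0]
width: 0.567
finger_force: 0.0
```

```bash
python3 go.py .4354 .0265 .012 91.2
```

```text
row [-1.7  0.  72.6  0.2]
t 1.875 pos [0.4353 0.0282 0.0846] yaw 91.4 q7 0.13 F [0.1 0.1 0. ] w 0.5671433765216828 0.0
```

>>> arm_command --pt "-2 0 45 0" --pt "-2 0 65 0" --pt "-2 0 72.5 0" --pt "-2 0 72.5 0"

```text
clock: 2.38
tool_pos: [0.4357, 0.0262, 0.012]
eef_rot: [3.14, -0.0, 1.595]
ft_force: [-0.6, 1.0, -0.2]
width: 0.565
finger_force: 0.0
```

>>> arm_command --pt "0 0 0 0" --pt "0 0 0 0" --pt "0 0 0 0" --pt "0 0 0 0" --fingers 10 --grip_force 15

```text
clock: 2.88
tool_pos: [0.4353, 0.026, 0.0115]
eef_rot: [3.141, -0.0, 1.594]
ft_force: [0.3, 0.2, 4.3]
width: 0.264
finger_force: 14.8
```

>>> arm_command --pt "0 0 -10 0" --pt "0 0 -30 0" --pt "0 0 -70 0" --pt "0 0 -120 0" --pt "0 0 -140 0" --pt "0 0 -140 0"

```text
clock: 3.62
tool_pos: [0.4357, 0.0262, 0.1526]
eef_rot: [3.138, -0.001, 1.594]
ft_force: [-0.7, -0.3, -0.9]
width: 0.265
finger_force: 14.5
```

```bash
python3 - <<'E'
from h import *
for n in("side","top"):
    p=r.capture(n)["pixels"]; a=p[90:290,180:400]
    cv2.imwrite(f"pics/{n}1.png",cv2.resize(a,None,fx=2,fy=2)[:,:,::-1])
a=np.hstack([cv2.imread("pics/side1.png")[:,:400],cv2.imread("pics/top1.png")[:,:400]]); cv2.imwrite("pics/g1.png",a)
E
python3 go.py .5591 -.2865 .12 -11.4
```

```text
row [-315.3  117.3   30.8  102.8]
t 3.725 pos [0.4344 0.026  0.1508] yaw 91.4 q7 0.07 F [ 0.6 -0.4 -1. ] w 0.2626690645872188 14.46771196438931
```

View pics/g1.png

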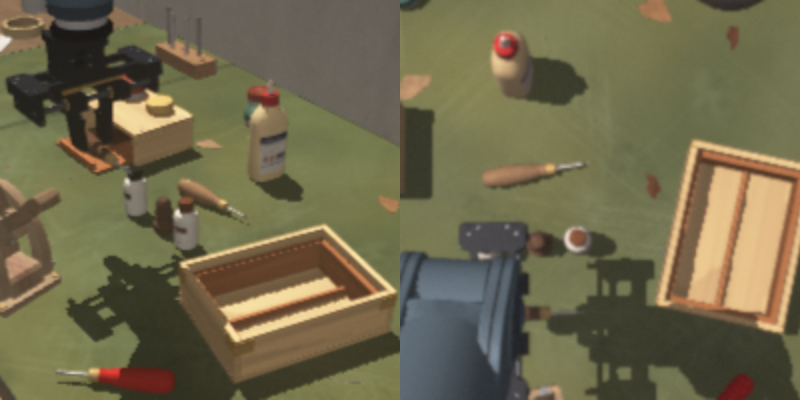

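The awl is off the bench and held level, and the bottles and slicker have not moved. I'll carry it to the box.

>>> arm_command --pt "-315 117 0 103" --pt "-315 117 0 103" --pt "-315 117 0 103" --pt "-315 117 0 103" --pt "-315 117 0 103" --pt "-315 117 0 103" --pt "-315 117 0 103" --pt "-315 117 0 103"

```text
clock: 4.72
tool_pos: [0.5581, -0.2866, 0.1489]
eef_rot: [-3.141, 0.003, 0.087]
ft_force: [0.2, -0.9, -0.7]
width: 0.269
finger_force: 14.5
```

```bash
python3 go.py .5591 -.2865 .09 -11.4
```

```text
row [ 1.   0.  58.9 16.4]
t 4.725 pos [ 0.5581 -0.2866  0.1489] yaw 5.0 q7 -0.6 F [ 0.2 -0.9 -0.7] w 0.26897601005149396 14.463164307817351
```

>>> arm_command --pt "0 0 20 10" --pt "1 0 55 16.4" --pt "1 0 60 16.4" --pt "1 0 90 16.4" --pt "1 0 90 16.4" --pt "1 0 90 16.4"

```text
clock: 5.48
tool_pos: [0.5605, -0.2868, 0.0622]
eef_rot: [3.141, -0.001, -0.191]
ft_force: [0.4, -0.1, -0.5]
width: 0.268
finger_force: 14.5
```

```bash
python3 go.py .5591 -.2865 .02 -11.4
```

```text
row [-1.4 -0.1 42.2  0.4]
t 5.475 pos [ 0.5605 -0.2868  0.0622] yaw -11.0 q7 -0.76 F [ 0.4 -0.1 -0.5] w 0.2681920557403546 14.468593208002858
```

>>> arm_command --pt "-1 0 15 0.4" --pt "-1 0 30 0.4" --pt "-1 0 38 0.4" --pt "-1 0 41 0.4" --pt "-1 0 41 0.4"

```text
clock: 6.1
tool_pos: [0.5593, -0.2861, 0.0201]
eef_rot: [3.141, 0.0, -0.199]
ft_force: [-0.4, -0.1, -0.7]
width: 0.264
finger_force: 14.5
```

>>> arm_command --pt "0 0 0 0" --pt "0 0 0 0" --pt "0 0 0 0" --fingers 31

```text
clock: 6.48
tool_pos: [0.5595, -0.2861, 0.0205]
eef_rot: [3.141, -0.0, -0.199]
ft_force: [-0.2, 1.2, 0.4]
width: 0.356
finger_force: 0.0
```

Released with no contact forces. I'll lift clear and go to the beveler.

>>> arm_command --pt "0 0 -10 0" --pt "0 0 -50 0" --pt "0 0 -110 0" --pt "0 0 -130 0" --pt "0 0 -130 0"

```text
clock: 7.1
tool_pos: [0.56, -0.2863, 0.1516]
eef_rot: [3.141, -0.003, -0.199]
ft_force: [0.8, -0.9, -0.3]
width: 0.352
finger_force: 0.0
```

```bash
python3 - <<'E'
from h import *
c=r.capture("side")["pixels"]; cv2.imwrite("pics/s2.png",c[:,:,::-1])
E
python3 go.py .6163 .0289 .15 99.2
```

```text
row [-6.100e+00 -3.195e+02 -2.000e-01 -1.106e+02]
t 7.15 pos [ 0.5592 -0.2855  0.1498] yaw -11.4 q7 -0.83 F [ 0.5 -1.3 -0.1] w 0.35110811585948 0.0
```

>>> arm_command --pt "-6 -319 0 -110.6" --pt "-6 -319 0 -110.6" --pt "-6 -319 0 -110.6" --pt "-6 -319 0 -110.6" --pt "-6 -319 0 -110.6" --pt "-6 -319 0 -110.6" --pt "-6 -319 0 -110.6" --pt "-6 -319 0 -110.6" --fingers 48

```text
clock: 8.15
tool_pos: [0.6149, 0.0285, 0.1478]
eef_rot: [-3.138, 0.001, 1.308]
ft_force: [-0.4, -1.0, 0.1]
width: 0.546
finger_force: 0.0
```

```bash
python3 go.py .6163 .0289 .15 99.2
```

```text
row [  0.7   1.2  -2.2 -24.2]
t 8.15 pos [0.6149 0.0285 0.1478] yaw 75.0 q7 -0.08 F [-0.4 -1.   0.1] w 0.5458083654119099 0.0
```

>>> arm_command --pt "0 0 0 -10" --pt "0.5 0.5 0 -20" --pt "0.5 0.5 20 -24.2" --pt "0.5 0.5 50 -24.2" --pt "0.5 0.5 60 -24.2" --pt "0.5 0.5 60 -24.2"

```text
clock: 8.9
tool_pos: [0.616, 0.0283, 0.0888]
eef_rot: [-3.139, -0.0, 1.723]
ft_force: [0.4, 0.9, 0.5]
width: 0.544
finger_force: 0.0
```

```bash
python3 go.py .6163 .0289 .012 99.2
```

```text
row [ 0.6  0.4 76.8 -0.5]
t 8.9 pos [0.616  0.0283 0.0888] yaw 98.7 q7 0.3 F [0.4 0.9 0.5] w 0.5435995644996874 0.0
```

>>> arm_command --pt "0 0 40 0" --pt "0 0 65 0" --pt "0 0 76.5 0" --pt "0 0 76.5 0" --pt "0 0 76.5 0"

```text
clock: 9.52
tool_pos: [0.6181, 0.0282, 0.015]
eef_rot: [3.14, 0.0, 1.723]
ft_force: [0.5, 0.1, 0.7]
width: 0.547
finger_force: 0.0
```

>>> arm_command --pt "0 0 0 0" --pt "0 0 0 0" --pt "0 0 0 0" --pt "0 0 0 0" --fingers 10 --grip_force 15

```text
clock: 10.02
tool_pos: [0.6172, 0.0283, 0.014]
eef_rot: [3.141, -0.0, 1.723]
ft_force: [0.9, -0.5, 3.4]
width: 0.254
finger_force: 15.0
```

>>> arm_command --pt "0 0 -10 0" --pt "0 0 -30 0" --pt "0 0 -70 0" --pt "0 0 -120 0" --pt "0 0 -140 0" --pt "0 0 -140 0"

```text
clock: 10.78
tool_pos: [0.618, 0.0284, 0.1554]
eef_rot: [3.138, -0.0, 1.724]
ft_force: [0.4, -0.0, -0.9]
width: 0.252
finger_force: 14.7
```

```bash
python3 go.py .5678 -.2331 .15 -11.4
```

```text
row [-250.8  -89.4    5.4  110.2]
t 10.775 pos [0.618  0.0284 0.1554] yaw 98.8 q7 0.27 F [ 0.4 -0.  -0.9] w 0.2516168641647552 14.744531387113966
```

>>> arm_command --pt "-251 -89 0 110.2" --pt "-251 -89 0 110.2" --pt "-251 -89 0 110.2" --pt "-251 -89 0 110.2" --pt "-251 -89 0 110.2" --pt "-251 -89 0 110.2" --pt "-251 -89 0 110.2" --pt "-251 -89 0 110.2"

```text
clock: 11.78
tool_pos: [0.566, -0.2329, 0.1516]
eef_rot: [-3.14, 0.003, 0.217]
ft_force: [-0.2, -0.5, 0.2]
width: 0.253
finger_force: 14.7
```

```bash
python3 go.py .5678 -.2331 .06 -11.4
```

```text
row [ 1.7  0.5 91.6 23.8]
t 11.775 pos [ 0.566  -0.2329  0.1516] yaw 12.4 q7 -0.55 F [-0.2 -0.5  0.2] w 0.25297628810200695 14.740385147742927
```

>>> arm_command --pt "0 0 10 10" --pt "1 0 30 20" --pt "1 0 55 23.8" --pt "1 0 85 23.8" --pt "1 0 90 23.8" --pt "1 0 90 23.8"

```text
clock: 12.52
tool_pos: [0.5676, -0.2333, 0.0632]
eef_rot: [3.141, 0.001, -0.192]
ft_force: [-0.7, 0.5, -0.1]
width: 0.251
finger_force: 14.7
```

```bash
python3 go.py .5678 -.2331 .021 -11.4
```

```text
row [ 0.1 -0.2 42.2  0.4]
t 12.525 pos [ 0.5676 -0.2333  0.0632] yaw -11.0 q7 -0.82 F [-0.7  0.5 -0.1] w 0.25079761673584494 14.745731918374076
```

>>> arm_command --pt "0 0 15 0.4" --pt "0 0 30 0.4" --pt "0 0 38 0.4" --pt "0 0 42 0.4" --pt "0 0 42 0.4"

```text
clock: 13.15
tool_pos: [0.5682, -0.2332, 0.0215]
eef_rot: [3.142, 0.0, -0.199]
ft_force: [0.7, -0.4, -0.2]
width: 0.252
finger_force: 14.7
```

>>> arm_command --pt "0 0 0 0" --pt "0 0 0 0" --pt "0 0 0 0" --fingers 31

```text
clock: 13.52
tool_pos: [0.5684, -0.2332, 0.022]
eef_rot: [3.142, -0.0, -0.199]
ft_force: [-0.8, 0.3, 0.8]
width: 0.35
finger_force: 0.0
```

>>> arm_command --pt "0 0 -10 0" --pt "0 0 -50 0" --pt "0 0 -110 0" --pt "0 0 -130 0" --pt "0 0 -130 0"

```text
clock: 14.15
tool_pos: [0.569, -0.2333, 0.153]
eef_rot: [-3.141, -0.003, -0.199]
ft_force: [0.0, -0.5, -0.9]
width: 0.351
finger_force: 0.0
```

```bash
python3 go.py .5255 .2595 .15 91
```

```text
row [-139.9 -474.5    3.  -102.4]
t 14.15 pos [ 0.569  -0.2333  0.153 ] yaw -11.4 q7 -0.9 F [ 0.  -0.5 -0.9] w 0.3511827062744869 0.0
```

>>> arm_command --pt "-140 -474 3 -102.4" --pt "-140 -474 3 -102.4" --pt "-140 -474 3 -102.4" --pt "-140 -474 3 -102.4" --pt "-140 -474 3 -102.4" --pt "-140 -474 3 -102.4" --pt "-140 -474 3 -102.4" --pt "-140 -474 3 -102.4" --fingers 34

```text
clock: 15.15
tool_pos: [0.5227, 0.2615, 0.1468]
eef_rot: [-3.139, 0.002, 1.309]
ft_force: [0.8, 0.0, -0.4]
width: 0.385
finger_force: 0.0
```

```bash
python3 go.py .5255 .2595 .15 91
python3 - <<'E'
from h import *
ims=[]
for n,(x,y) in (("top",(300,150)),("side",(260,190))):
    p=r.capture(n)["pixels"]; a=p[y:y+115,x:x+125]; ims.append(cv2.resize(a,(400,368),interpolation=cv2.INTER_CUBIC))
cv2.imwrite("pics/box1.png",np.hstack(ims)[:,:,::-1])
E
```

```text
row [ -1.2   3.2  -3.2 -16. ]
t 15.15 pos [0.5227 0.2615 0.1468] yaw 75.0 q7 -0.47 F [ 0.8  0.  -0.4] w 0.38525136574421126 0.0
```

View pics/box1.png

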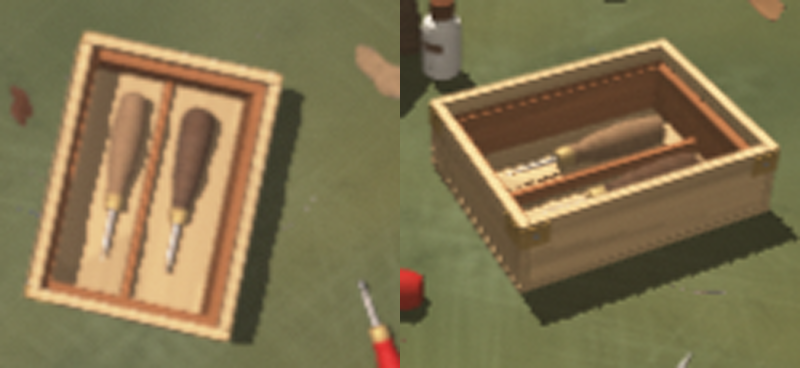

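Each tool lies flat along its own lane: the beveler at crop (120,170) and the awl at (192,185). Next is the lid rail.

>>> arm_command --pt "0 1 0 -10" --pt "-1 2 20 -16" --pt "-1 2 60 -16" --pt "-1 2 90 -16" --pt "-1 2 90 -16" --pt "-1 2 90 -16"

```text
clock: 16.0
tool_pos: [0.5265, 0.2573, 0.0589]
eef_rot: [-3.141, 0.0, 1.58]
ft_force: [0.4, 0.3, 0.5]
width: 0.388
finger_force: 0.0
```

```bash
python3 go.py .5255 .2595 .009 91
```

```text
row [ 2.2 -1.  49.9 -0.5]
t 16.0 pos [0.5265 0.2573 0.0589] yaw 90.5 q7 -0.18 F [0.4 0.3 0.5] w 0.38828886100592525 0.0
```

>>> arm_command --pt "2 -1 20 -0.5" --pt "2 -1 38 -0.5" --pt "2 -1 45 -0.5" --pt "2 -1 49.5 -0.5" --pt "2 -1 49.5 -0.5"

```text
clock: 16.62
tool_pos: [0.5253, 0.2595, 0.009]
eef_rot: [-3.141, 0.0, 1.589]
ft_force: [0.3, 0.4, -0.7]
width: 0.381
finger_force: 0.0
```

>>> arm_command --pt "0 0 0 0" --pt "0 0 0 0" --pt "0 0 0 0" --pt "0 0 0 0" --pt "0 0 0 0" --fingers 2 --grip_force 25

```text
clock: 17.25
tool_pos: [0.5255, 0.2598, 0.0095]
eef_rot: [3.141, -0.0, 1.589]
ft_force: [-0.4, -0.0, 3.2]
width: 0.088
finger_force: 25.0
```

>>> arm_command --pt "0 -8 0 0" --pt "0 -28 0 0" --pt "0 -50 0 0" --pt "0 -75 0 0" --pt "0 -100 0 0" --pt "0 -125 0 0" --pt "0 -145 0 0" --pt "0 -155 0 0"

```text
clock: 18.25
tool_pos: [0.3698, 0.2569, 0.0094]
eef_rot: [3.141, -0.0, 1.589]
ft_force: [2.4, -0.0, -0.1]
width: 0.085
finger_force: 25.0
```

>>> arm_command --pt "0 0 0 0" --pt "0 0 0 0" --pt "0 0 0 0" --pt "0 0 0 0" --fingers 34

```text
clock: 18.75
tool_pos: [0.3706, 0.2567, 0.0091]
eef_rot: [-3.142, 0.0, 1.589]
ft_force: [0.7, -0.3, 0.5]
width: 0.383
finger_force: 0.0
```

>>> arm_command --pt "0 0 -20 0" --pt "0 0 -60 0" --pt "0 -20 -110 0" --pt "0 -40 -140 0" --pt "0 -60 -140 0" --pt "0 -60 -140 0"

```text
clock: 19.5
tool_pos: [0.3093, 0.2558, 0.1493]
eef_rot: [-3.141, -0.0, 1.591]
ft_force: [0.0, -0.5, 0.7]
width: 0.387
finger_force: 0.0
```

Run:
```python
from h import *
c=r.capture("top"); p=c["pixels"]; cv2.imwrite("pics/t3.png",p[:,:,::-1])
m=mask(c,(100,184,200,300),lambda H,S,V:(H<15)&(S>115)&(V>60)); k=rect(m); print(m.sum(),k.round(1).tolist(),ray(c,k,.006).round(4).tolist())
s=r.capture("side")["pixels"]
a=cv2.resize(p[170:290,90:220],(433,400),interpolation=cv2.INTER_CUBIC);b=cv2.resize(s[90:210,150:260],(367,400),interpolation=cv2.INTER_CUBIC)
cv2.imwrite("pics/lid1.png",np.hstack([a,b])[:,:,::-1])
```

```text
3672 [[121.0, 199.0], [174.0, 199.0], [174.0, 272.0], [121.0, 272.0]] [[0.5541, 0.3326], [0.5563, 0.194], [0.3668, 0.1875], [0.3647, 0.3243]]
```

View pics/lid1.png

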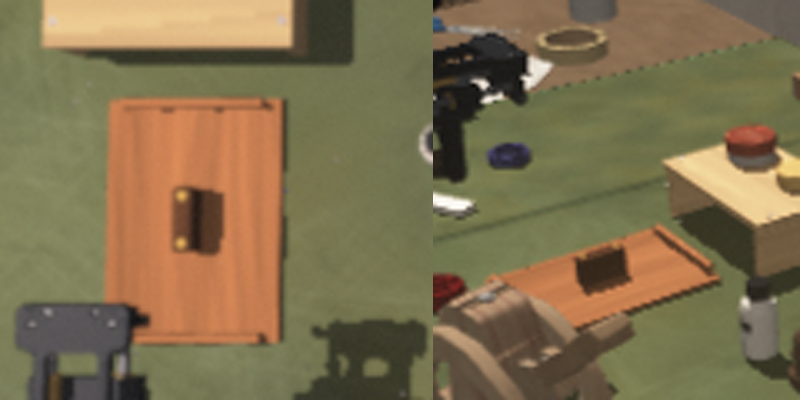

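The lid lies flat, fully clear of the riser, at crop (108–285, 98–345). Its grip bar is at (182,220) and the gripper is away from it.

```bash
python3 - <<'E'
from h import *
c=r.capture("top")
f=lambda *p: (np.array(p)+.5)*.3+[90,170]-.5
k=ray(c,f((109,99),(285,99),(282,344),(106,344)),.006); print(k.round(4).tolist(),k.mean(0).round(4),[np.degrees(np.arctan2(*(k[a]-k[b])[::-1])).round(2) for a,b in((0,3),(1,2))])
b=ray(c,f((182,220),(182,196),(182,244)),.036); print("bar",b.round(4).tolist())
E
python3 go.py .4616 .2585 .10 1
```

```text
[[0.5533, 0.329], [0.5554, 0.1909], [0.3647, 0.1867], [0.3626, 0.323]] [0.459  0.2574] [np.float64(1.8), np.float64(1.26)]
bar [[0.4588, 0.2588], [0.477, 0.2595], [0.4406, 0.2581]]
row [1.000e-01 1.505e+02 4.900e+01 9.000e+01]
t 19.65 pos [0.3111 0.2557 0.149 ] yaw 91.0 q7 -0.52 F [-1.1 -0.   0.7] w 0.3854198224671142 0.0
```

>>> arm_command --pt "0 60 0 90" --pt "0 120 0 90" --pt "0 150 0 90" --pt "0 150 0 90" --pt "0 150 0 90" --pt "0 150 0 90" --pt "0 150 0 90" --pt "0 150 0 90" --fingers 50

```text
clock: 20.65
tool_pos: [0.4612, 0.2579, 0.1487]
eef_rot: [3.14, -0.0, 0.082]
ft_force: [0.5, 0.3, 0.8]
width: 0.567
finger_force: 0.0
```

```bash
python3 go.py .4608 .2584 .08 1.1
```

```text
row [-0.3 -0.5 68.7  3.6]
t 20.65 pos [0.4612 0.2579 0.1487] yaw 4.7 q7 -1.49 F [0.5 0.3 0.8] w 0.5672375601817762 0.0
```

>>> arm_command --pt "0 0 20 3.6" --pt "0 -0.5 60 3.6" --pt "0 -0.5 90 3.6" --pt "0 -0.5 90 3.6" --pt "0 -0.5 90 3.6"

```text
clock: 21.28
tool_pos: [0.4614, 0.2586, 0.0598]
eef_rot: [3.141, -0.001, 0.025]
ft_force: [-0.9, -0.5, 0.5]
width: 0.572
finger_force: 0.0
```

```bash
python3 go.py .4608 .2584 .013 1.1
```

```text
row [-0.6  0.2 46.8  0.4]
t 21.275 pos [0.4614 0.2586 0.0598] yaw 1.5 q7 -1.43 F [-0.9 -0.5  0.5] w 0.5717020181580946 0.0
```

>>> arm_command --pt "0 0 20 0.2" --pt "0 0 38 0.2" --pt "0 0 46.5 0.2" --pt "0 0 46.5 0.2"

```text
clock: 21.78
tool_pos: [0.4599, 0.2586, 0.0119]
eef_rot: [3.141, 0.001, 0.023]
ft_force: [1.4, 0.1, -0.2]
width: 0.568
finger_force: 0.0
```

>>> arm_command --pt "0 0 0 0" --pt "0 0 0 0" --pt "0 0 0 0" --pt "0 0 0 0" --pt "0 0 0 0" --fingers 5 --grip_force 35

```text
clock: 22.4
tool_pos: [0.4604, 0.2594, 0.013]
eef_rot: [-3.141, -0.0, 0.023]
ft_force: [-0.8, 0.9, 3.2]
width: 0.179
finger_force: 35.0
```

>>> arm_command --pt "0 0 -10 0" --pt "0 0 -40 0" --pt "0 0 -90 0" --pt "0 0 -140 0" --pt "0 0 -160 0" --pt "0 0 -160 0" --pt "0 0 -160 0"

```text
clock: 23.28
tool_pos: [0.4591, 0.2587, 0.1712]
eef_rot: [3.14, 0.002, 0.023]
ft_force: [0.6, -0.5, -1.6]
width: 0.175
finger_force: 35.0
```

```bash
python3 go.py .537 -.2545 .17 -11.4
```

```text
row [ 66.  514.9   1.2  12.7]
t 23.275 pos [0.4591 0.2587 0.1712] yaw 1.3 q7 -1.57 F [ 0.6 -0.5 -1.6] w 0.17516945454117308 34.999432945623994
```

>>> arm_command --pt "5 40 0 2" --pt "12 95 0 4" --pt "20 150 0 6" --pt "27 205 0 8" --pt "34 260 0 10" --pt "41 315 0 12" --pt "48 370 0 12.7" --pt "55 420 0 12.7"

```text
clock: 24.28
tool_pos: [0.5238, -0.1614, 0.1709]
eef_rot: [3.141, 0.003, -0.2]
ft_force: [0.1, -0.1, -1.9]
width: 0.177
finger_force: 35.0
```

```bash
python3 go.py .537 -.2545 .13 -11.4
```

```text
row [31.4 88.6 40.9 -0. ]
t 24.275 pos [ 0.5238 -0.1614  0.1709] yaw -11.4 q7 -0.98 F [ 0.1 -0.1 -1.9] w 0.17725905625246383 35.00027102418244
```

>>> arm_command --pt "12 40 0 0" --pt "25 75 10 0" --pt "31 88.5 35 0" --pt "31 88.5 60 0" --pt "31 88.5 80 0" --pt "31 88.5 82 0" --pt "31 88.5 82 0" --pt "31 88.5 82 0"

```text
clock: 25.28
tool_pos: [0.5383, -0.2527, 0.0916]
eef_rot: [3.141, -0.001, -0.199]
ft_force: [-0.0, 0.5, -1.1]
width: 0.172
finger_force: 35.0
```

```bash
python3 - <<'E'
from h import *
ims=[]
for n,(x,y) in (("top",(300,150)),("side",(260,180))):
    c=r.capture(n); np.save(f"{n}p.npy",c["pixels"]); a=c["pixels"][y:y+120,x:x+100 if n=="top" else x+130]; ims.append(cv2.resize(a,None,fx=3.4,fy=4 if 0 else 3.4,interpolation=cv2.INTER_CUBIC))
cv2.imwrite("pics/lid2.png",np.hstack(ims)[:,:,::-1])
E
python3 go.py .537 -.2545 .061 -11.4
```

```text
row [-0.8  2.  30.5  0. ]
t 25.375 pos [ 0.5382 -0.2527  0.0915] yaw -11.4 q7 -0.78 F [-0.6  0.1 -2.6] w 0.17517465746941702 34.99941609799862
```

View pics/lid2.png

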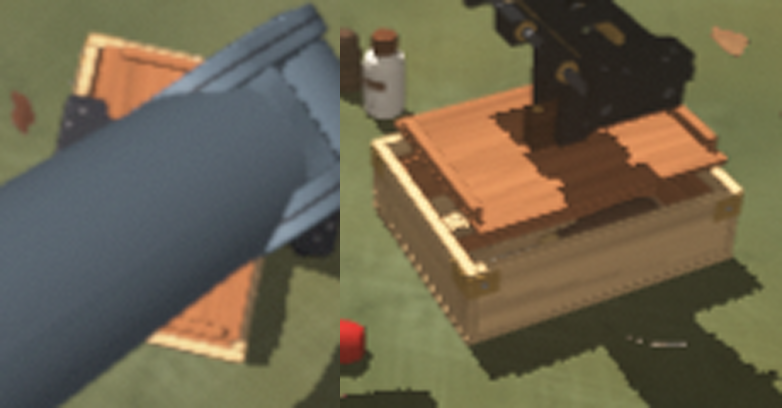

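The lid is level in the grip and about 17 mm above the rim, nearly aligned. I'll check its offset against the box using the visible edges in the top view.

Run:
```python
from h import *
c=r.capture("top"); p=c["pixels"]
h=cv2.cvtColor(p,cv2.COLOR_RGB2HSV).astype(int)
B=np.array([.537,-.2545]); a=np.radians(-11.4); X=np.array([np.cos(a),np.sin(a)]); Y=np.array([-X[1],X[0]])
def S(bx,by,z):  # sample box-frame points
    P=np.c_[B+np.outer(bx,X)+np.outer(by,Y),np.full(len(bx),z)]
    uv=proj(c,P).astype(np.float32)
    return cv2.remap(p,uv[None,:,0],uv[None,:,1],cv2.INTER_LINEAR)[0].astype(int)
t=np.arange(-20,20,1.)/1e3
def prof(name,bx,by,z):
    s=S(bx,by,z); print(name," ".join(f"{x[2]}" for x in s))
print("blue-channel profiles, 1mm steps, -20..19 about nominal lid edge (plate top z .0845 / rail top .0945)")
for x in (.05,.065,.08): prof(f"+y edge @x{x}",np.full(40,x),.068+t,.0845)
for y in (.05,.035,.02): prof(f"+x edge @y{y}",.095+t,np.full(40,y),.0945)
for y in (-.05,-.035,-.02): prof(f"-x edge @y{y}",-.095-t,np.full(40,y),.0845)
for x in (-.05,-.065,-.08): prof(f"-y edge @x{x}",np.full(40,x),-.068-t,.0845)
a=[cv2.resize(p[y:y+50,x:x+50],(400,400),interpolation=cv2.INTER_CUBIC) for x,y in((318,155),(340,215))]
cv2.imwrite("pics/lid3.png",np.hstack(a)[:,:,::-1])
```

```text
blue-channel profiles, 1mm steps, -20..19 about nominal lid edge (plate top z .0845 / rail top .0945)
+y edge @x0.05 84 84 85 84 83 82 81 79 76 72 69 69 69 70 71 72 71 70 69 70 70 70 70 70 71 71 71 71 70 70 70 70 70 70 71 72 73 74 75 77
+y edge @x0.065 81 81 83 85 85 84 84 84 84 83 82 82 83 83 83 83 83 84 84 79 74 69 65 63 77 95 114 131 147 153 156 156 148 140 127 111 99 94 88 87
+y edge @x0.08 80 80 82 83 84 84 85 85 84 84 83 83 83 84 85 85 86 85 84 81 76 70 67 67 71 93 115 132 146 157 155 152 143 131 117 106 96 90 84 80
+x edge @y0.05 80 80 80 81 80 80 80 80 79 77 71 65 68 73 80 85 89 95 101 108 117 127 124 115 106 96 87 82 81 80 80 81 81 81 81 80 80 80 80 80
+x edge @y0.035 88 88 88 88 88 88 88 88 86 84 80 74 68 72 77 82 85 89 93 98 104 109 114 109 103 97 90 85 83 82 82 82 82 83 83 83 82 81 82 83
+x edge @y0.02 104 97 93 89 89 89 89 88 87 83 78 75 75 76 80 84 87 90 93 103 112 115 112 109 100 91 87 86 84 83 83 83 84 84 84 84 84 83 83 83
-x edge @y-0.05 86 86 87 87 86 85 85 85 85 84 84 85 86 88 88 88 86 84 81 79 77 81 86 95 109 122 136 150 157 156 155 143 131 117 104 93 93 93 92 91
-x edge @y-0.035 86 88 88 89 89 88 88 87 87 86 84 81 84 87 89 88 87 86 85 84 84 84 91 98 109 123 137 146 154 154 148 140 122 102 95 94 95 96 98 98
-x edge @y-0.02 65 65 65 64 63 63 63 63 64 64 66 68 71 75 80 82 81 81 78 75 78 83 91 105 119 135 151 161 160 158 150 140 126 108 90 91 93 95 94 94
-y edge @x-0.05 64 65 67 69 71 76 79 82 84 85 87 88 88 87 86 87 88 85 82 78 76 74 72 69 65 59 54 51 51 50 49 49 49 49 49 49 49 48 48 48
-y edge @x-0.065 87 86 87 87 87 87 87 86 86 87 87 86 85 86 87 88 87 86 82 79 77 75 73 69 66 62 57 53 49 46 46 47 48 47 47 47 47 47 47 47
-y edge @x-0.08 86 86 85 85 86 87 87 87 86 86 85 85 86 86 85 85 83 82 80 78 76 75 75 72 66 61 55 50 47 47 46 46 46 46 47 47 46 44 45 46
```

View pics/lid3.png

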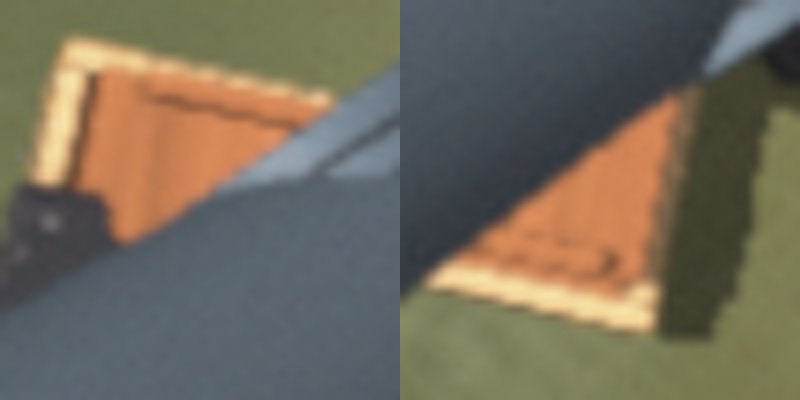

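The lid edges sit about 1 mm toward the box's +y and 0.5 mm toward +x of centre, with no visible yaw error. I'll correct that and lower it gently.

>>> arm_command --pt "-0.3 0.7 0 0" --pt "-0.6 1.3 5 0" --pt "-0.6 1.3 10 0" --pt "-0.6 1.3 15 0" --pt "-0.6 1.3 19 0" --pt "-0.6 1.3 22 0" --pt "-0.6 1.3 22 0" --pt "-0.6 1.3 22 0"

```text
clock: 26.42
tool_pos: [0.537, -0.2538, 0.0688]
eef_rot: [3.141, -0.0, -0.199]
ft_force: [-0.2, 0.6, -1.5]
width: 0.18
finger_force: 35.0
```

```bash
python3 go.py .537 -.2545 .061 -11.4
```

```text
row [ 0.2  0.7  7.8 -0. ]
t 26.425 pos [ 0.537  -0.2538  0.0688] yaw -11.4 q7 -0.76 F [-0.2  0.6 -1.5] w 0.17955056660755944 34.999370109289885
```

>>> arm_command --pt "0 0 3 0" --pt "0 0 5 0" --pt "0 0 7 0" --pt "0 0 8 0" --pt "0 0 8 0" --pt "0 0 8 0"

```text
clock: 27.18
tool_pos: [0.5368, -0.2536, 0.061]
eef_rot: [-3.141, 0.0, -0.199]
ft_force: [-2.7, 1.9, 4.5]
width: 0.179
finger_force: 35.0
```

```bash
python3 go.py .537 -.2545 .061 -11.4
```

```text
row [ 0.4  0.8 -0.  -0. ]
t 27.175 pos [ 0.5368 -0.2536  0.061 ] yaw -11.4 q7 -0.75 F [-2.7  1.9  4.5] w 0.1790522842185979 34.999491116032004
```

Contact comes exactly at the seated height, with light force. I'll release and retreat.

>>> arm_command --pt "0 0 0 0" --pt "0 0 0 0" --pt "0 0 0 0" --pt "0 0 0 0" --fingers 40

```text
clock: 27.68
tool_pos: [0.5369, -0.2538, 0.0606]
eef_rot: [3.141, 0.0, -0.199]
ft_force: [-0.4, 0.2, -0.1]
width: 0.452
finger_force: 0.0
```

>>> arm_command --pt "0 0 -20 0" --pt "0 0 -60 0" --pt "0 0 -120 0" --pt "0 0 -160 0" --pt "-60 0 -180 0" --pt "-120 0 -180 0" --pt "-120 -50 -180 0" --pt "-120 -100 -180 0"

```text
clock: 28.68
tool_pos: [0.4386, -0.1313, 0.2418]
eef_rot: [-3.139, -0.002, -0.202]
ft_force: [0.7, -0.5, -0.7]
width: 0.452
finger_force: 0.0
```

>>> arm_command --pt "0 -60 0 0" --pt "0 -120 0 0" --pt "0 -180 0 0" --pt "0 -240 0 0" --pt "0 -300 0 0" --pt "0 -300 0 0" --pt "0 -300 0 0"

```text
clock: 29.55
tool_pos: [0.4983, 0.1612, 0.2414]
eef_rot: [-3.142, -0.001, -0.2]
ft_force: [0.7, -0.7, -0.1]
width: 0.451
finger_force: 0.0
```

```bash
python3 - <<'E'
from h import *
ims=[]
for n,(x,y,w) in (("top",(205,90,200)),("side",(220,110,200))):
    p=r.capture(n)["pixels"]; ims.append(cv2.resize(p[y:y+180,x:x+w],(400,360),interpolation=cv2.INTER_CUBIC))
cv2.imwrite("pics/fin.png",np.hstack(ims)[:,:,::-1])
E
python3 go.py .537 -.2545 .061 -11.4
```

```text
row [ 1.211e+02  3.987e+02  1.803e+02 -2.000e-01]
t 29.65 pos [0.4982 0.1604 0.2413] yaw -11.6 q7 -1.65 F [-0.2 -0.8 -0. ] w 0.45141057911786486 0.0
```

View pics/fin.png

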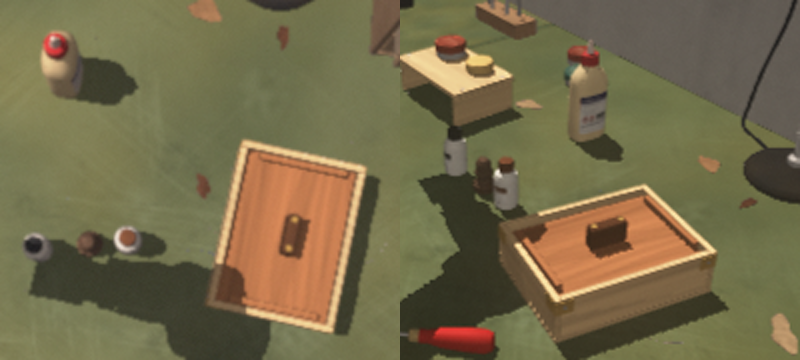

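The lid sits inside the rebate and looks level all round, at crop (290,235). The bottles, slicker and glue bottle are where they were, and the gripper is clear. I'm handing in the job.

```bash
python3 -c "
from rig import r
print(r.sign_off())"
```

```text
the job is handed in; nothing more can be done
None
```

The awl and the edge beveler each lie flat in their own lane and the lid is seated in the rebate, level by eye in the last picture. The bystanders look unmoved, and I handed the job in at about 30 s.

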